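Hold the target at the mark for a parking-sensor check

ROBOT

A 6-joint arm with a two-finger parallel gripper is mounted at the origin on the work surface. World frame = base frame: x ahead of the robot, y to its left, z up, the work surface at z = 0. Lengths are in m, angles in degrees, forces in N, time in s.
With the tool pointing down it reaches from about 0.35 to 0.975 m from the base axis. Payload 7.1 kg.
Tool frame: the origin (TCP) lies on the centre line of the jaws, within the pads' length; the fingertips stand 17 mm ahead of it and the grasp point (between the pads) lies 2 mm behind it; z points along the fingers, y is the direction in which the jaws open and shut (so a half turn about z gives the same grasp; the last joint's range is limited). The gripper opens to 88 mm and grips with 3 to 60 N. Pads are 20 mm wide; open, the fingers measure 115 mm over their backs; the gripper's body (75 mm by 178 mm) begins 61 mm behind the grasp point.
Start: joints at [-64.63, 24.242, 93.386, -0, 62.372, -1.089], TCP at [0.278, -0.56, 0.24] pointing down, gripper open.
Joint ranges: [-172.04, 172.04], [-51.8, 120.97], [4.93, 147.93], [-75.15, 255.16], [6.16, 154.13], [-145.62, 145.62]. Speed limits (degrees/s): [136.94, 136.94, 172.46, 180, 180, 180].

INTERFACE

Orientations are given as a 3x3 rotation matrix whose columns are the frame's x, y, z axes.
In Python, from workcell import arm, viewer gives the robot as it stands.
- The arm moves only by the tool play_rows, never from a script. Its argument "steps" is a list of rows, each a list of 4 numbers: the shift along the tool's x, y, z in mm, then the turn about the tool's z in degrees. In form: [[dx, dy, dz, spin], ...]. A call has 1 to 8 rows; each row shifts and turns the pose as measured when the row begins, along the tool's axes as they then stand; what a row does not reach is not made up. A row lasts 1/8 s, in which the tool goes at most 62.5 mm and 10.7 degrees, less where a joint would pass 70% of its speed; a pose out of reach is approached as far as the arm can. A call is refused whole if a number of a shift passes 62.5 or a number of a turn 10.7, either way. A call with a gripper value outside its range is refused whole. "grip" is the finger opening in mm, from 0 to 87.8, set as the call begins (left out, the last holds). The fingers move at their own pace and stop on an object; "grip_force" is the grip in N (left out, the last holds). Time passes only in rows, so rows that do not move let the fingers close. It gives the time, the measured TCP pose, the force and the opening at its end, in the units of the state.
- arm.sense(): the state, without advancing time (a new reading comes with each control period).
- viewer.snapshot(name): name is "scene" or "top"; returns a dict with "pixels" (480x640x3 uint8, blue, green, red), "K" (3x3 intrinsics, pixels), "dist_coeffs" ([k1, k2, p1, p2, k3] as OpenCV has them; the pictures are not rectified), "R" (3x3) and "t" (3): a world point X has camera coordinates R X + t. Camera axes: x right, y down, z forward; pixel columns grow to the right and rows downward; lengths in m; the calibration is good to about 2 mm. A picture is of the moment at which its call begins. There is no depth.
- arm.job_done(): hands the job in, once; it reports no verdict.
The state is a dict: "clock": time; "qpos": joint angles; "dq": joint speeds; "joint_torque": joint torques, N m; "eef_pos": TCP position; "eef_rot": TCP orientation; "contact_force": force on the tool from outside, world axes, zero at the start; "wrist_torque": the same for the moment, N m; "finger_gap": finger opening in m.
Only numpy, scipy, OpenCV 4.12 (cv2) and the standard library are available. Lean on these libraries where they do the work, as an engineer would, in place of code of your own. Each camera call takes 0.05 s, during which the arm holds its last target. There are 200 camera calls.

TASK

Set the parking sensor with the green face flat and centred on the tester's narrow pedestal, its green face looking straight at the target plate, and let it go. Then pull the spring-return slide out by its orange handle until its red pointer stands at the yellow mark, and keep holding it there with the gripper: the program finishes while holding, because the slide springs back if released. Leave everything else on the bench where it is.

Things in the scene. Friction and masses are not known exactly. Their poses are not given: they have to be found in the camera images.
- tester: Fixed parking-sensor tester across the robot's front: blue base plate 350 x 100 x 12 mm, pedestal at one end, slide on two rods. Origin on the bench under the plate (x -170 to +180, y -50 to +50 mm). Its +x is the pulling direction (pedestal to handle and on), roughly the robot's left. Low end blocks (36 mm high) hold the rods at x = -60 and +170 mm. It never moves.
- rest_top (a point): Centre of the flat top of the pedestal, 55 mm above the bench, at x = -130 mm of the tester; axes as the tester's. The top is 40 mm long (along x) and 18 mm wide (along y), with no lips, narrower than the sensor.
- sensor: Loose parking sensor to be checked, 60 g: black block 50 long x 26 wide x 26 mm high, round GREEN face (23 mm across) at its +x end, 30 mm from the origin, small grey connector at its -x end, 36 mm from the origin; green stripe on top near the face. Origin at the centre of its underside, z up. Starts flat on the bench, at either of two places (swapped with the spare).
- sensor_face (a point): Centre of the sensor's green face, 30 mm ahead (+x) of the sensor's origin, 13 mm above its underside. On the pedestal it must look along the tester's +x, at the target plate.
- slide: Sliding carriage of the tester: aluminium block, upright white target plate (70 wide, top 100 mm above the bench), red pointer bar, orange handle. Origin at the tester's origin while home; axes as the tester's. Slides only along the tester's +x, 105 mm at most; a spring pulls it home: about 4 N at home, growing 120 N/m (14 N at 85 mm).
- grip (a point): Middle of the grip zone of the orange handle: an upright block 16 mm thick along the pulling direction, 30 mm wide across it, top 90 mm above the bench; this point is 72 mm above the bench. The target plate stands 85 mm away from it on the pedestal side; the other side is free above 36 mm.
- pointer (a point): The middle of the red pointer bar of the slide, which lies across the base, 5 mm wide, 108 mm long, 21 mm above the bench. It is always exactly 40 mm behind the handle's middle (towards the pedestal) along the tester's x. It must be brought level with the yellow mark.
- mark: The yellow mark: a pair of yellow tabs 6 mm wide clipped on both edges of the base, across from each other. Origin midway between them on the base's centre line, at bench height; axes as the tester's. It sits 45 to 85 mm beyond the home position of the pointer, differently each time, and stays put.
- spare: Another parking sensor of the same shape and size but with a WHITE face and white stripe. Leave it alone.
- screwdriver: Loose screwdriver with a yellow handle, lying on the bench. Leave alone.
- can: Spray can, 66 mm across, 190 mm tall. Leave alone.
- tape: Roll of black tape, 90 mm across, 22 mm high, lying flat. Leave alone.
- socket: Steel wrench socket, 24 mm across, 30 mm tall, standing. Leave alone.
- jar: Closed jar, 70 mm across, 80 mm tall. Leave alone.
Not all that is in view belongs to the job. Leave any pink look-alike of the sensor alone.

How it is judged:
By the outcome, as a careful person would: the job done as asked, in the order asked, and still so for the second after the job is handed in, while the arm keeps its last pose, push and grip.
It also fails if it takes over 54 s, if anything falls off the work surface, if the arm or the gripper's body presses on something with over 40 N, if the wrist force passes 120 N, or if a joint passes its speed limit or range.

## Working session

There is one attempt and no reset: what is moved stays moved. The work goes in short steps, Python scripts to look and compute and a tool call to move; the robot and the scene stay as the last step left them, time stands still between calls to the robot, and variables do not carry over. Pictures are saved under pics/ and viewed, about 8 in all and at most 12, crops included, and the job is handed in when it is done.

Besides the shell and the picture viewer there is one more tool, called after "Emit:" by a JSON object that holds its "name" and its "arguments", one argument or row to a line. play_rows: Moves the arm, as the interface text tells. Its arguments: {"type":"object","properties":{"steps":{"type":"array","items":{"type":"array","items":{"type":"number"}}},"grip":{"type":"number"},"grip_force":{"type":"number"}},"required":["steps"]}

```bash
mkdir -p pics
cat > h.py <<'E'
import numpy as np, cv2
from workcell import arm, viewer
def snap(n,f):
    s=viewer.snapshot(n); cv2.imwrite('pics/'+f+'.png',s['pixels'])
    np.savez('pics/'+f+'.npz',**{k:np.array(v) for k,v in s.items()}); return s
def load(f): return np.load('pics/'+f+'.npz')
def back(s,px,z):
    p=cv2.undistortPoints(np.array(px,float).reshape(-1,1,2),s['K'],s['dist_coeffs']).reshape(-1,2)
    d=np.c_[p,np.ones(len(p))]@s['R']; c=-s['R'].T@s['t']
    return c+d*((np.reshape(z,(-1,1))-c[2])/d[:,2:])
def proj(s,X):
    return cv2.projectPoints(np.array(X,float).reshape(-1,1,3),cv2.Rodrigues(s['R'])[0],s['t'],s['K'],s['dist_coeffs'])[0].reshape(-1,2)
E
python3 - <<'E'
from h import *
for n in('scene','top'):
    s=snap(n,n+'0'); print(n,-s['R'].T@s['t'],s['K'][0,0])
print(arm.sense())
E
```

```text
scene [ 1.3256126  -0.0914873   0.71992682] 487.6615184586801
top [0.30205691 0.04175168 1.09021333] 523.0847361295312
{'clock': 0.1, 'qpos': array([-6.46308411e+01,  2.42824557e+01,  9.34251674e+01,  1.07369250e-03,
        6.23696598e+01, -1.08936897e+00]), 'dq': array([-0.06110954, -0.03510137, -0.12190462,  0.02238187, -0.0225694 ,
       -0.01963752]), 'joint_torque': array([ 2.53917751e-04, -5.45611238e+01, -2.74323785e+01,  6.45713601e-02,
        1.88840559e-02, -6.41519409e-05]), 'eef_pos': array([ 0.2782952 , -0.55911749,  0.23896614]), 'eef_rot': array([[ 8.95260986e-01,  4.45541750e-01, -5.62907485e-04],
       [ 4.45542103e-01, -8.95260147e-01,  1.22587914e-03],
       [ 4.22316997e-05, -1.34828075e-03, -9.99999090e-01]]), 'contact_force': array([ 0.44206342, -0.69036983, -0.85307578]), 'wrist_torque': array([0.00708694, 0.02471333, 0.02670481]), 'finger_gap': 0.08786157199033484}
```

View pics/top0.png

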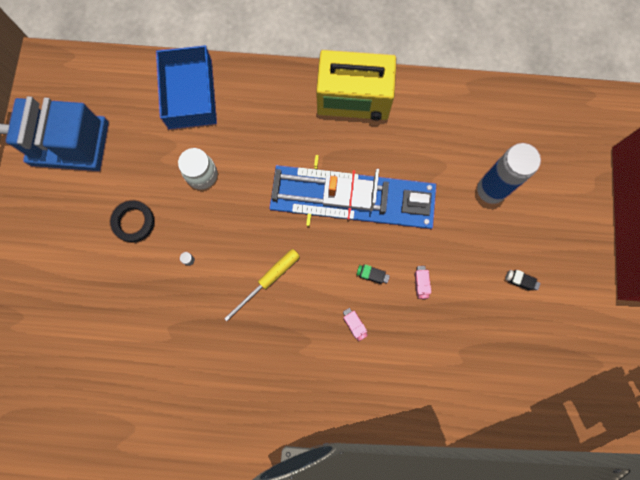

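View pics/scene0.png

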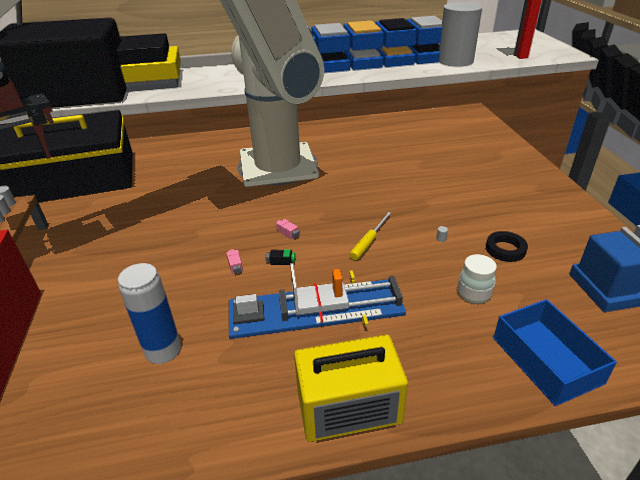

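The top view shows the tester at about (355,197). The green sensor is at (373,273) with its face to the left, the spare is at (522,280), the yellow tabs are at (317,161) and (308,220), and pink decoys are nearby. Next I'll take a magnified crop.

Run:
```python
from h import *
im=load('top0')['pixels'][148:298,260:450]
cv2.imwrite('pics/c1.png',cv2.resize(im,None,fx=4,fy=4,interpolation=cv2.INTER_CUBIC))
```

```text
(no output)
```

View pics/c1.png

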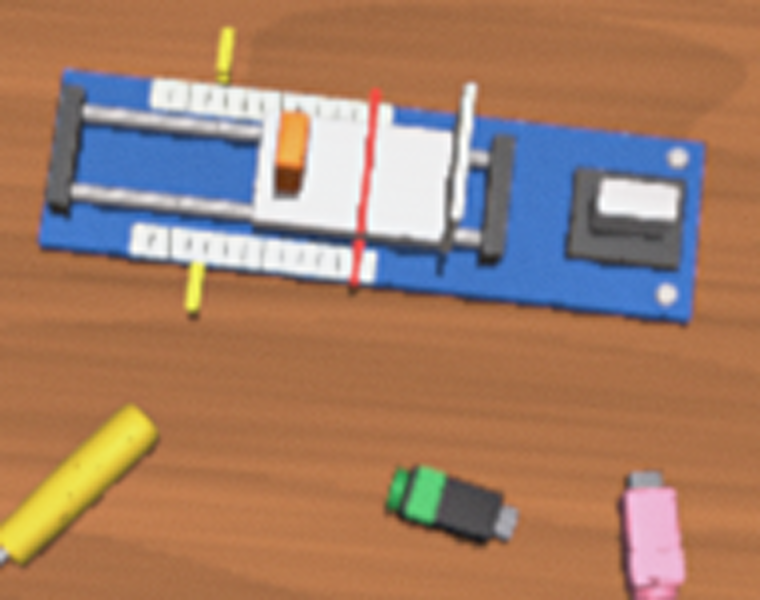

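```bash
cat >> h.py <<'E'
from scipy.optimize import least_squares
def T(p,X):  # p = x,y,yaw(rad)
    c,s=np.cos(p[2]),np.sin(p[2]); X=np.array(X,float).reshape(-1,3)
    return np.c_[p[0]+c*X[:,0]-s*X[:,1],p[1]+s*X[:,0]+c*X[:,1],X[:,2]]
def fit(s,X,px,p0):
    r=least_squares(lambda p:(proj(s,T(p,X))-px).ravel(),p0,loss='soft_l1'); return r.x,np.abs(r.fun).reshape(-1,2)
def cr(px): return np.array(px,float)/4+[260-.375,148-.375]
E
python3 - <<'E'
from h import *
s=load('top0')
TX=np.array([[180,-50,12],[-170,-50,12],[-170,50,12],[180,50,12],[-110,-9,55],[-150,-9,55],[-150,9,55],[-110,9,55]])/1e3
p,r=fit(s,TX,cr([[65,70],[706,143],[688,322],[40,247],[598,177],[681,182],[678,221],[598,211]]),[.4,0,1.5])
print('tester',p,np.degrees(p[2]),r.round(2).tolist())
SX=np.array([[25,-13,26],[25,13,26],[-25,-13,26],[-25,13,26],[30,0,13],[-36,0,13]])/1e3
q,r=fit(s,SX,cr([[415,466],[406,513],[503,490],[487,543],[396,488],[510,524]]),[.25,0,1.5])
print('sensor',q,np.degrees(q[2]),r.round(2).tolist())
loc=lambda px,z:T([0,0,-p[2]],back(s,cr(px),z)-[p[0],p[1],0])*1e3
print('mark',loc([[226,55],[194,288]],.012).round(1))
print('pointer',loc([[375,93],[355,283]],.021).round(1))
print('handletop',loc([[292,113],[305,115],[300,147],[277,160]],.09).round(1))
np.savez('est.npz',p=p,q=q)
d=load('scene0'); im=d['pixels'].copy()
im=cv2.resize(im[225:345,215:415],None,fx=4,fy=4,interpolation=cv2.INTER_CUBIC)
for P,X,c in((p,TX,(0,255,255)),(q,SX,(255,0,255))):
    for u in proj(d,T(P,X)): cv2.drawMarker(im,tuple(int(v) for v in (u-[215,225]+.375)*4),c,1,8)
cv2.imwrite('pics/c2.png',im)
E
```

```text
tester [ 6.25803801e-01 -5.28017629e-04  1.53514954e+00] 87.95758933981467 [[0.56, 0.16], [0.02, 0.42], [1.13, 0.31], [0.66, 0.16], [0.99, 0.25], [0.43, 1.18], [0.34, 0.21], [0.28, 0.1]]
sensor [ 0.46076276 -0.04607736  1.35073812] 77.39159338346023 [[0.81, 0.5], [2.13, 0.27], [0.55, 0.63], [1.07, 0.58], [0.58, 0.2], [1.46, 0.54]]
mark [[ 93.  -68.5  12. ]
 [ 94.3  63.   12. ]]
pointer [[ 10.5 -53.1  21. ]
 [  9.9  52.6  21. ]]
handletop [[ 52.  -13.4  90. ]
 [ 45.4 -13.1  90. ]
 [ 46.    3.8  90. ]
 [ 56.7  11.9  90. ]]
```

View pics/c2.png

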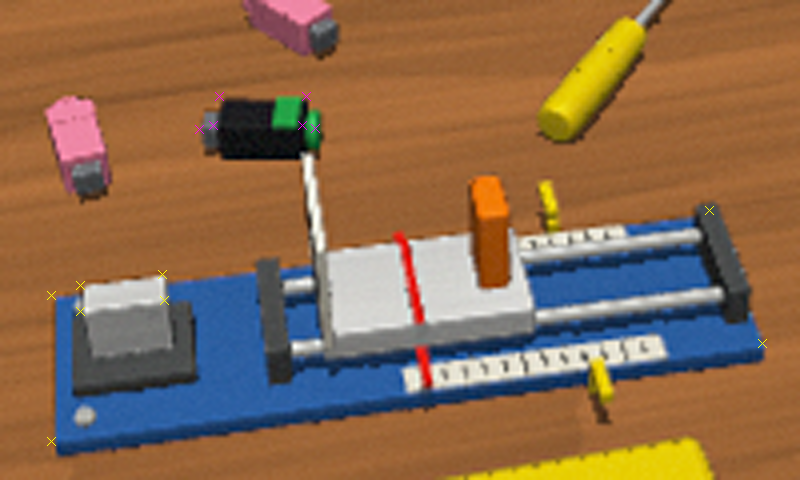

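The scene crop shows the top-only fit is off by 1–3 native px: the base corner at (58,452) was predicted at (52,441). I'll fit both cameras jointly and then move.

```bash
cat >> h.py <<'E'
def cs(px): return np.array(px,float)/4+[215-.375,225-.375]
def fit2(obs,p0):
    f=lambda p:np.concatenate([(proj(s,T(p,np.array(X)/1e3))-px).ravel() for s,X,px in obs])
    r=least_squares(f,p0,loss='soft_l1'); return r.x,r.fun.reshape(-1,2)
E
python3 - <<'E'
from h import *
s=load('top0'); d=load('scene0')
p,r=fit2([(s,[[180,-50,12],[-170,-50,12],[-170,50,12],[180,50,12],[-110,-9,55],[-150,-9,55],[-150,9,55],[-110,9,55]],
 cr([[65,70],[706,143],[688,322],[40,247],[598,177],[681,182],[678,221],[598,211]])),
 (d,[[-170,50,12],[-170,-50,12],[180,50,12],[-150,9,55],[-110,9,55],[-110,-9,55],[-150,-9,55]][:0]or[[-170,-50,12],[180,-50,12],[-170,50,12],[-150,-9,55],[-110,-9,55],[-110,9,55],[-150,9,55]],
 cs([[58,452],[763,355],[55,299],[86,315],[170,304],[165,276],[83,286]]))],[.6,0,1.5])
print('tester',p,np.degrees(p[2]),'\n',r.round(1).tolist())
q,r=fit2([(s,[[25,-13,26],[25,13,26],[-25,-13,26],[-25,13,26],[30,0,13],[-36,0,13]],cr([[415,466],[406,513],[503,490],[487,543],[396,488],[510,524]])),
 (d,[[25,13,26],[-25,13,26],[30,0,13],[-36,0,13],[25,-13,0],[-25,-13,0]],cs([[307,97],[223,98],[316,131],[208,132],[305,160],[221,158]]))],[.46,-.05,1.5])
print('sensor',q,np.degrees(q[2]),'\n',r.round(1).tolist())
np.savez('est.npz',p=p,q=q)
for n,D,X in(('ped',p,[-.13,0,.055]),('handle',p,[.05,0,.072])): print(n,T(D,X))
E
```

```text
tester [6.26725117e-01 3.22783377e-04 1.53609681e+00] 88.01186426655458 
 [[-0.9, -0.5], [-0.4, -0.9], [0.8, -0.8], [-1.0, -0.5], [0.6, -0.3], [-0.8, 0.7], [-0.7, -0.7], [-0.1, -0.4], [-1.2, -2.3], [0.5, -2.6], [-0.4, -0.6], [-0.9, -0.7], [-1.0, -0.7], [-0.2, -0.1], [-0.3, 0.1]]
sensor [ 0.46087953 -0.0453932   1.34512059] 77.0697326955648 
 [[-1.1, -0.6], [-2.5, -0.4], [0.2, 0.6], [0.7, -0.6], [-0.9, 0.0], [1.1, 0.5], [0.2, -0.0], [-0.6, -0.3], [0.1, -0.5], [-1.8, -0.8], [0.5, 0.3], [-0.4, 0.8]]
ped [[ 0.62221508 -0.12959896  0.055     ]]
handle [[0.62845974 0.05029268 0.072     ]]
```

Emit:
{"name": "play_rows", "arguments": {
  "steps": [
    [40,-38,0,0],
    [40,-38,0,0],
    [40,-38,0,0],
    [40,-38,0,0],
    [40,-38,0,0],
    [40,-38,0,0],
    [40,-38,0,0],
    [40,-38,0,0]
  ],
  "grip": 70
}}

```text
clock: 1.1
eef_pos: [0.432, -0.1351, 0.2375]
eef_rot: [[0.899, 0.439, -0.001], [0.439, -0.899, 0.002], [-0.0, -0.002, -1.0]]
contact_force: [0.7, 0.7, 0.3]
finger_gap: 0.0699
```

Emit:
{"name": "play_rows", "arguments": {
  "steps": [
    [0,0,0,-10],
    [0,0,0,-10],
    [0,0,0,-10],
    [0,0,0,-10],
    [0,0,0,-10],
    [0,0,0,0]
  ]
}}

```text
clock: 1.85
eef_pos: [0.4319, -0.1297, 0.2363]
eef_rot: [[0.208, 0.978, -0.004], [0.978, -0.208, 0.004], [0.003, -0.005, -1.0]]
contact_force: [-0.7, -0.9, -0.2]
finger_gap: 0.07
```

```bash
cat >> h.py <<'E'
def go(P,yaw):
    "needed tool-frame shift mm and spin deg to reach TCP P, tool x heading yaw (pointing down)"
    s=arm.sense(); R=s['eef_rot']; y=np.degrees(np.arctan2(R[1,0],R[0,0]))
    print('t',round(s['clock'],2),'pos',s['eef_pos'].round(4),'yaw',y.round(2),'tilt',R[:2,2].round(4),'F',s['contact_force'].round(1),'gap',round(s['finger_gap']*1e3,1),'q6',s['qpos'][5].round(1))
    print('d',(R.T@(np.array(P)-s['eef_pos'])*1e3).round(1),'spin',round(-((yaw-y+180)%360-180),2))
E
python3 -c "
from h import *
q=np.load('est.npz')['q'];go([q[0],q[1],.12],np.degrees(q[2]))"
```

```text
t 1.85 pos [ 0.4319 -0.1297  0.2363] yaw 77.97 tilt [-0.004   0.0036] F [-0.7 -0.9 -0.2] gap 70.0 q6 -6.4
d [ 88.2  11.3 116.4] spin 0.9
```

Emit:
{"name": "play_rows", "arguments": {
  "steps": [
    [44,6,40,1],
    [44,6,40,0],
    [0,0,36,0],
    [0,0,0,0]
  ],
  "grip": 60
}}

```text
clock: 2.35
eef_pos: [0.4653, -0.0447, 0.1186]
eef_rot: [[0.244, 0.97, 0.0], [0.97, -0.244, 0.002], [0.002, -0.0, -1.0]]
contact_force: [-1.3, 0.3, 0.8]
finger_gap: 0.0602
```

```bash
python3 -c "
from h import *
q=np.load('est.npz')['q'];go([q[0],q[1],.0205],np.degrees(q[2]))
s=snap('scene','s1'); im=s['pixels'][205:325,185:385]
cv2.imwrite('pics/c3.png',cv2.resize(im,None,fx=4,fy=4,interpolation=cv2.INTER_CUBIC))"
```

```text
t 2.35 pos [ 0.4653 -0.0447  0.1186] yaw 75.9 tilt [0.0001 0.0023] F [-1.3  0.3  0.8] gap 60.2 q6 6.9
d [-2.  -4.  98.1] spin -1.16
```

View pics/c3.png

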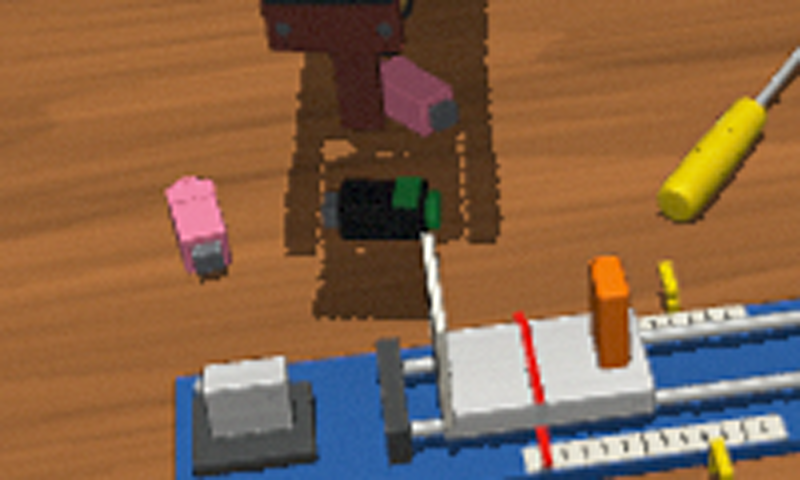

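The crop shows the gripper (red, at top) over the black sensor at about (390,208), with its fingers aligned. Nothing is in the descent path, so I'll go down.

Emit:
{"name": "play_rows", "arguments": {
  "steps": [
    [-2,-4,30,-1],
    [0,0,30,0],
    [0,0,25,0],
    [0,0,10,0],
    [0,0,0,0]
  ]
}}

```text
clock: 3.02
eef_pos: [0.4696, -0.0489, 0.0307]
eef_rot: [[0.237, 0.971, 0.018], [0.971, -0.238, 0.0], [0.004, 0.017, -1.0]]
contact_force: [0.4, -0.2, -1.1]
finger_gap: 0.06
```

```bash
python3 -c "
from h import *
q=np.load('est.npz')['q'];go([q[0],q[1],.0205],np.degrees(q[2]))"
```

```text
t 3.02 pos [ 0.4696 -0.0489  0.0307] yaw 76.26 tilt [0.0175 0.0001] F [ 0.4 -0.2 -1.1] gap 60.0 q6 6.0
d [ 1.3 -9.5 10. ] spin -0.81
```

Emit:
{"name": "play_rows", "arguments": {
  "steps": [
    [0,-5,3,-0.8],
    [0,-4,3,0],
    [0,0,2,0],
    [0,0,0,0]
  ]
}}

```text
clock: 3.52
eef_pos: [0.462, -0.0471, 0.0247]
eef_rot: [[0.224, 0.974, 0.022], [0.975, -0.224, -0.0], [0.004, 0.021, -1.0]]
contact_force: [0.2, -0.2, -0.1]
finger_gap: 0.0599
```

```bash
python3 -c "
from h import *
q=np.load('est.npz')['q'];go([q[0],q[1],.0205],np.degrees(q[2]))"
```

```text
t 3.52 pos [ 0.462  -0.0471  0.0247] yaw 77.07 tilt [ 0.0219 -0.0004] F [ 0.2 -0.2 -0.1] gap 59.9 q6 5.3
d [ 1.4 -1.6  4.2] spin -0.0
```

Emit:
{"name": "play_rows", "arguments": {
  "steps": [
    [1,-1,4,0],
    [0,0,0,0]
  ]
}}

```text
clock: 3.78
eef_pos: [0.4615, -0.0458, 0.0205]
eef_rot: [[0.224, 0.974, 0.022], [0.975, -0.224, -0.0], [0.004, 0.022, -1.0]]
contact_force: [0.4, 0.0, -0.7]
finger_gap: 0.06
```

Emit:
{"name": "play_rows", "arguments": {
  "steps": [
    [0,0,0,0],
    [0,0,0,0],
    [0,0,0,0],
    [0,0,0,0],
    [0,0,0,0],
    [0,0,0,0]
  ],
  "grip": 15,
  "grip_force": 20
}}

```text
clock: 4.53
eef_pos: [0.4615, -0.0458, 0.0205]
eef_rot: [[0.224, 0.974, 0.022], [0.975, -0.224, -0.0], [0.004, 0.021, -1.0]]
contact_force: [0.6, 0.1, -0.7]
finger_gap: 0.026
```

```bash
python3 -c "
from h import *
q=np.load('est.npz')['q'];go([q[0],q[1],.0205],np.degrees(q[2]))"
```

```text
t 4.53 pos [ 0.4615 -0.0458  0.0205] yaw 77.07 tilt [ 0.0218 -0.0004] F [ 0.6  0.1 -0.7] gap 26.0 q6 5.4
d [ 0.2 -0.7 -0. ] spin -0.0
```

Emit:
{"name": "play_rows", "arguments": {
  "steps": [
    [0,0,-20,0],
    [0,0,-25,0],
    [0,0,-25,0],
    [0,0,-15,0],
    [-25,0,0,0],
    [-35,0,0,0],
    [-20,0,0,0],
    [0,0,0,0]
  ]
}}

```text
clock: 5.52
eef_pos: [0.4407, -0.1253, 0.1072]
eef_rot: [[0.223, 0.975, 0.021], [0.975, -0.223, -0.0], [0.004, 0.02, -1.0]]
contact_force: [-0.2, 0.6, -1.2]
finger_gap: 0.0258
```

```bash
python3 -c "
from h import *
p=np.load('est.npz')['p'];X=T(p,[-.13,0,.105])[0];go(X,np.degrees(p[2]))"
```

```text
t 5.53 pos [ 0.4407 -0.1253  0.1072] yaw 77.14 tilt [ 0.0205 -0.0003] F [-0.2  0.6 -1.2] gap 25.8 q6 -5.2
d [ 36.2 177.8   5.9] spin -10.87
```

Emit:
{"name": "play_rows", "arguments": {
  "steps": [
    [8,30,0,-3],
    [8,35,0,-3],
    [8,35,0,-3],
    [5,35,0,-2],
    [3,28,0,0],
    [0,10,0,0],
    [0,0,0,0]
  ]
}}

```text
clock: 6.4
eef_pos: [0.6192, -0.1074, 0.1079]
eef_rot: [[0.025, 1.0, 0.014], [1.0, -0.025, 0.002], [0.002, 0.014, -1.0]]
contact_force: [0.3, 1.0, -0.2]
finger_gap: 0.0264
```

```bash
python3 -c "
from h import *
p=np.load('est.npz')['p'];X=T(p,[-.13,0,.105])[0];go(X,np.degrees(p[2]))"
```

```text
t 6.4 pos [ 0.6192 -0.1074  0.1079] yaw 88.57 tilt [0.0141 0.002 ] F [ 0.3  1.  -0.2] gap 26.4 q6 -9.9
d [-22.1   3.5   2.9] spin 0.56
```

Next I'll bring it over the pedestal at about 15 mm clearance and compare in both cameras.

Emit:
{"name": "play_rows", "arguments": {
  "steps": [
    [-12,2,10,0.5],
    [-10,1,7,0],
    [0,0,0,0],
    [0,0,0,0]
  ]
}}

```text
clock: 6.9
eef_pos: [0.6184, -0.1315, 0.0887]
eef_rot: [[0.036, 0.999, 0.01], [0.999, -0.036, 0.003], [0.003, 0.01, -1.0]]
contact_force: [0.3, 0.6, -1.3]
finger_gap: 0.0259
```

```bash
python3 -c "
from h import *
p=np.load('est.npz')['p'];X=T(p,[-.13,0,.0755])[0];go(X,np.degrees(p[2]))
a=snap('top','t2')['pixels'];b=snap('scene','s2')['pixels']
f=lambda i:cv2.resize(i,None,fx=5,fy=5,interpolation=cv2.INTER_CUBIC)
cv2.imwrite('pics/c4.png',np.hstack([f(a[150:250,370:450]),f(b[250:350,215:290])]))"
```

```text
t 6.9 pos [ 0.6184 -0.1315  0.0887] yaw 87.93 tilt [0.0101 0.0027] F [ 0.3  0.6 -1.3] gap 25.9 q6 -11.4
d [ 2.   3.6 13.3] spin -0.08
```

View pics/c4.png

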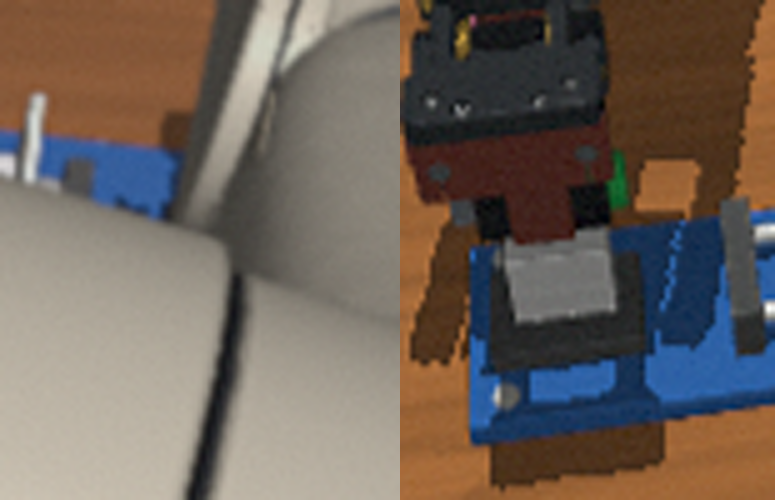

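```bash
python3 -c "
from h import *
p=np.load('est.npz')['p'];s=load('s2');e=arm.sense();P=e['eef_pos'];R=e['eef_rot']
# sensor origin at TCP+20.5mm along tool z; tool x=sensor x, tool y = -sensor y, z=-z
for X in([25,-13,0],[-25,-13,0],[31,0,13]):
    w=P+R@(np.array([X[0],-X[1],20.5-X[2]])/1e3); u=proj(s,w)[0]; print('sensor',X,(u-[215,250]+.4)*5+[400,0])
u=proj(s,T(p,np.array([[-150,-9,55],[-110,-9,55]])/1e3)); print('ped',(u-[215,250]+.4)*5+[400,0])
u=proj(s,T(p,np.array([[-140,-9,55],[-140,-19,55],[-130,-9,55]])/1e3)); print((u[1]-u[0])*5,(u[2]-u[0])*5)"
```

```text
sensor [25, -13, 0] [612.3131829  226.40514641]
sensor [-25, -13, 0] [480.27954548 243.75569322]
sensor [31, 0, 13] [622.64511288 176.58341418]
ped [[503.06347925 265.50019929]
 [607.67063353 251.785164  ]]
[ 0.51393951 18.35592615] [26.18735488 -3.43413212]
```

The top view is blocked by the arm. In the scene panel the sensor sits over the pedestal about 2–5 mm too far from the plate: its lower body corners are at (478,237) and (609,226), against the pedestal edge at (507,262)–(612,250). I'll close in and look again.

Emit:
{"name": "play_rows", "arguments": {
  "steps": [
    [3,2,5,0],
    [0,2,4,0],
    [0,0,0,0],
    [0,0,0,0]
  ]
}}

```text
clock: 7.5
eef_pos: [0.6235, -0.1276, 0.0797]
eef_rot: [[0.035, 0.999, 0.011], [0.999, -0.035, 0.002], [0.003, 0.011, -1.0]]
contact_force: [-0.8, -0.5, -1.0]
finger_gap: 0.0263
```

```bash
python3 -c "
from h import *
p=np.load('est.npz')['p'];X=T(p,[-.13,0,.0755])[0];go(X,np.degrees(p[2]))
s=snap('scene','s3');b=s['pixels']
cv2.imwrite('pics/c5.png',cv2.resize(b[275:323,222:272],None,fx=12,fy=12,interpolation=cv2.INTER_CUBIC))
e=arm.sense();P=e['eef_pos'];R=e['eef_rot']; g=lambda u:((u-[222,275]+.46)*12).round(0).tolist()
for X in([25,-13,0],[-25,-13,0],[31,0,13]):
    print('sensor',X,g(proj(s,P+R@(np.array([X[0],-X[1],20.5-X[2]])/1e3))[0]))
print('ped',g(proj(s,T(p,np.array([[-150,-9,55],[-110,-9,55]])/1e3))))"
```

```text
t 7.5 pos [ 0.6235 -0.1276  0.0797] yaw 88.01 tilt [0.0112 0.0025] F [-0.8 -0.5 -1. ] gap 26.3 q6 -11.0
d [-2.1 -1.3  4.2] spin -0.0
sensor [25, -13, 0] [459.0, 303.0]
sensor [-25, -13, 0] [143.0, 345.0]
sensor [31, 0, 13] [483.0, 183.0]
ped [[164.0, 338.0], [415.0, 305.0]]
```

View pics/c5.png

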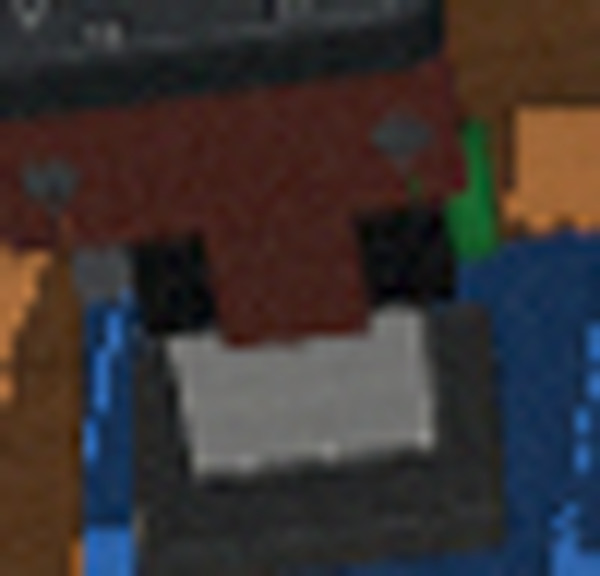

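The crop shows the sensor's lower corners at (137,335) and (453,298), and the pedestal face top at about (172,340) and (422,308). Relative to the pedestal it's centred in x, and y is uncertain by 1–2 mm. I'll set it down, release, and check it unobstructed.

Emit:
{"name": "play_rows", "arguments": {
  "steps": [
    [0,0.5,2,0],
    [0,0,1,0],
    [0,0,1,0],
    [0,0,0,0]
  ]
}}

```text
clock: 8.05
eef_pos: [0.6241, -0.1277, 0.0756]
eef_rot: [[0.035, 0.999, 0.011], [0.999, -0.035, 0.002], [0.003, 0.011, -1.0]]
contact_force: [0.6, -0.5, -1.4]
finger_gap: 0.0262
```

```bash
python3 -c "
from h import *
p=np.load('est.npz')['p'];X=T(p,[-.13,0,.0755])[0];go(X,np.degrees(p[2]))"
```

```text
t 8.05 pos [ 0.6241 -0.1277  0.0756] yaw 88.01 tilt [0.0115 0.0024] F [ 0.6 -0.5 -1.4] gap 26.2 q6 -11.0
d [-2.  -1.8  0.1] spin -0.0
```

Emit:
{"name": "play_rows", "arguments": {
  "steps": [
    [0,0,0.6,0],
    [0,0,0,0]
  ]
}}

```text
clock: 8.3
eef_pos: [0.6242, -0.1277, 0.0755]
eef_rot: [[0.035, 0.999, 0.012], [0.999, -0.035, 0.002], [0.003, 0.012, -1.0]]
contact_force: [0.1, -0.0, -0.7]
finger_gap: 0.026
```

Emit:
{"name": "play_rows", "arguments": {
  "steps": [
    [0,0,0.6,0],
    [0,0,0,0]
  ]
}}

```text
clock: 8.55
eef_pos: [0.6243, -0.1278, 0.0755]
eef_rot: [[0.035, 0.999, 0.012], [0.999, -0.035, 0.002], [0.003, 0.012, -1.0]]
contact_force: [-0.6, -0.2, -0.5]
finger_gap: 0.0259
```

Contact: z stays at 75.5 mm despite the down commands. Now release, then back straight up and out toward the robot's front.

Emit:
{"name": "play_rows", "arguments": {
  "steps": [
    [0,0,0,0],
    [0,0,0,0],
    [0,0,0,0],
    [0,0,0,0]
  ],
  "grip": 50
}}

```text
clock: 9.05
eef_pos: [0.6244, -0.1278, 0.0752]
eef_rot: [[0.035, 0.999, 0.012], [0.999, -0.035, 0.002], [0.003, 0.012, -1.0]]
contact_force: [0.1, -0.1, -0.2]
finger_gap: 0.0501
```

Emit:
{"name": "play_rows", "arguments": {
  "steps": [
    [0,0,-10,0],
    [0,0,-20,0],
    [0,0,-30,0],
    [0,0,-30,0],
    [0,-30,-20,0],
    [0,-40,0,0],
    [0,-50,0,0],
    [0,0,0,0]
  ]
}}

```text
clock: 10.05
eef_pos: [0.5024, -0.1242, 0.1971]
eef_rot: [[0.034, 0.999, 0.023], [0.999, -0.034, -0.0], [0.0, 0.023, -1.0]]
contact_force: [1.3, -0.7, -0.0]
finger_gap: 0.05
```

```bash
python3 -c "
from h import *
p=np.load('est.npz')['p'];X=T(p,[.05,0,.16])[0];go(X,-2)
a=snap('top','t4')['pixels'];b=snap('scene','s4')['pixels']
f=lambda i:cv2.resize(i,(400,480),interpolation=cv2.INTER_CUBIC)
cv2.imwrite('pics/c6.png',np.hstack([f(a[170:230,390:440]),f(b[270:330,220:270])]))"
```

```text
t 10.05 pos [ 0.5024 -0.1242  0.1971] yaw 88.03 tilt [ 0.0226 -0.0004] F [ 1.3 -0.7 -0. ] gap 50.0 q6 -13.7
d [178.7 119.1  39.8] spin 90.03
```

View pics/c6.png

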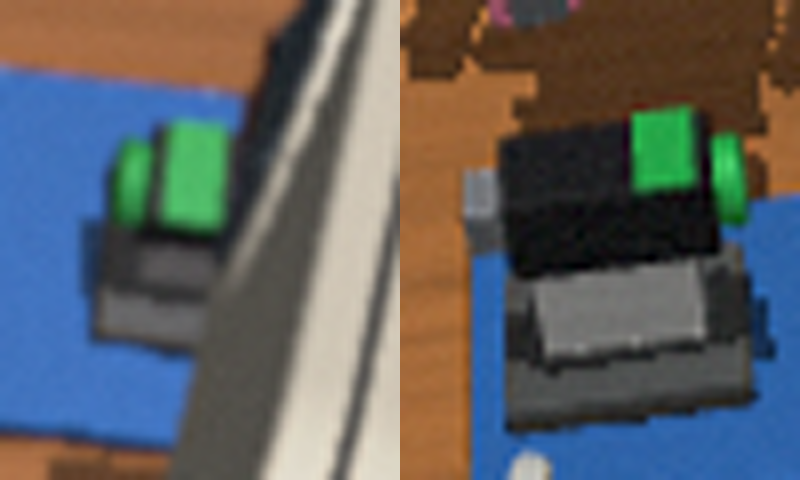

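The crop shows the sensor upright on the pedestal with the green face toward the plate. The stripe is at (197,175) in the left panel, and the lower front edge runs (515,277)–(718,250) in the right panel. I'll check the offset numerically.

```bash
python3 -c "
from h import *
p=np.load('est.npz')['p'];t=load('t4');s=load('s4');loc=lambda w:(T([0,0,-p[2]],w-[p[0],p[1],0])*1e3).round(1)
ct=lambda v:np.array(v,float)/8+[390-.44,170-.44]; ss=lambda v:(np.array(v,float)-[400,0])/8+[220-.44,270-.44]
print('top stripe corners (z81)',loc(back(t,ct([[172,121],[163,226],[235,122]]),.081)))
print('ped0 top',loc(back(load('top0'),cr([[598,177],[681,182],[678,221],[598,211]]),.055)))
print('scene sensor bottom near',loc(back(s,ss([[515,277],[718,250]]),.055)))
print('scene top edge near',loc(back(s,ss([[505,210],[712,186]]),.081)),'far',loc(back(s,ss([[500,142],[705,112]]),.081)))
print('ped0 scene',loc(back(load('scene0'),cs([[86,315],[170,304],[165,276],[83,286]]),.055)))"
```

```text
top stripe corners (z81) [[-108.   -15.4   81. ]
 [-107.9   12.3   81. ]
 [-123.8  -17.    81. ]]
ped0 top [[-108.8   -8.3   55. ]
 [-151.6  -10.6   55. ]
 [-151.6   10.4   55. ]
 [-110.3    9.8   55. ]]
scene sensor bottom near [[-152.5  -12.6   55. ]
 [-104.1  -12.5   55. ]]
scene top edge near [[-151.3  -16.8   81. ]
 [-103.   -17.7   81. ]] far [[-152.3    7.    81. ]
 [-103.4    8.4   81. ]]
ped0 scene [[-148.3  -11.2   55. ]
 [-108.2  -11.2   55. ]
 [-109.7    8.8   55. ]
 [-149.5    9.2   55. ]]
```

Emit:
{"name": "play_rows", "arguments": {
  "steps": [
    [35,-10,0,0],
    [45,-10,0,0],
    [45,-10,0,0],
    [45,-10,0,0],
    [30,0,0,0],
    [0,0,0,0]
  ]
}}

```text
clock: 10.9
eef_pos: [0.4853, 0.0828, 0.2013]
eef_rot: [[0.035, 0.999, 0.042], [0.999, -0.035, -0.001], [-0.0, 0.042, -0.999]]
contact_force: [0.0, -0.4, 0.0]
finger_gap: 0.0499
```

```bash
python3 -c "
from h import *
p=np.load('est.npz')['p'];X=T(p,[.05,0,.16])[0];go(X,-2)
a=snap('top','t5')['pixels'];b=snap('scene','s5')['pixels']
f=lambda i:cv2.resize(i,(400,480),interpolation=cv2.INTER_CUBIC)
cv2.imwrite('pics/c7.png',np.hstack([f(a[170:230,390:440]),f(b[270:330,220:270])]))"
```

```text
t 10.9 pos [0.4853 0.0828 0.2013] yaw 88.0 tilt [ 0.042  -0.0015] F [ 0.  -0.4  0. ] gap 49.9 q6 10.9
d [-27.5 142.3  47.4] spin 90.0
```

View pics/c7.png

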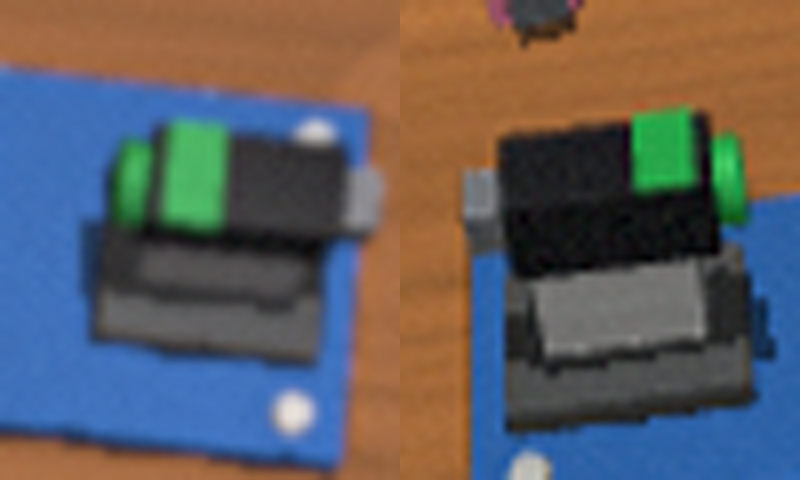

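The top view is now clear: the body-top corners are at about (157,121), (346,137) and (155,228), with the connector tip at (380,200). I'll run a joint fit of sensor and pedestal.

```bash
python3 -c "
from h import *
p=np.load('est.npz')['p'];t=load('t5');s=load('s5');t0=load('top0');s0=load('scene0')
ct=lambda v:np.array(v,float)/8+[390-.44,170-.44]; ss=lambda v:(np.array(v,float)-[400,0])/8+[220-.44,270-.44]
A=(t,[[25,-13,81],[25,13,81],[-25,-13,81],[30,0,68],[-36,0,68]],ct([[157,121],[153,229],[346,137],[110,187],[383,200]]))
B=(s,[[-25,13,81],[25,13,81],[25,-13,81],[-25,-13,81],[-25,-13,55],[25,-13,55]],ss([[500,142],[705,112],[712,187],[505,210],[515,277],[718,250]]))
C=(t0,[[20,-9,55],[-20,-9,55],[-20,9,55],[20,9,55]],cr([[598,177],[681,182],[678,221],[598,211]]))
D=(s0,[[-20,-9,55],[20,-9,55],[20,9,55],[-20,9,55]],cs([[86,315],[170,304],[165,276],[83,286]]))
def rep(n,o):
    q,r=fit2(o,[.62,-.13,1.53]); w=T([0,0,-p[2]],np.array([[q[0]-p[0],q[1]-p[1],0]]))*1e3
    print(n,w[0,:2].round(1),'yaw rel',np.degrees(q[2]-p[2]).round(1),r.round(1).tolist())
rep('sens top',[A]);rep('sens scene',[B]);rep('sens both',[A,B]);rep('ped top',[C]);rep('ped scene',[D]);rep('ped both',[C,D])
"
```

```text
sens top [-128.6   -2.4] yaw rel 3.7 [[-0.7, 0.5], [-0.5, -0.6], [0.4, -0.3], [1.6, 0.2], [-0.2, 0.2]]
sens scene [-127.7   -3.3] yaw rel 0.1 [[-0.3, -0.9], [0.3, -0.5], [0.1, -0.7], [-0.8, -0.1], [-0.1, 1.4], [0.8, 1.3]]
sens both [-128.1   -2.6] yaw rel 2.6 [[-0.8, 0.2], [-0.8, -1.0], [0.3, -0.1], [1.3, -0.2], [-0.4, 0.4], [-0.8, -0.7], [-0.3, -1.1], [0.1, -1.3], [-0.7, 0.1], [-0.0, 1.5], [0.8, 0.6]]
ped top [-130.6    0.3] yaw rel 1.3 [[0.8, 0.1], [-0.6, 0.6], [-0.3, -0.8], [0.3, -0.0]]
ped scene [-128.9   -1.2] yaw rel 1.1 [[-0.2, -0.2], [-0.3, -0.5], [0.3, 0.1], [0.2, 0.6]]
ped both [-129.6   -0.2] yaw rel 1.4 [[0.3, -0.1], [-1.1, 0.3], [-0.8, -1.1], [-0.2, -0.3], [-0.6, -0.5], [-0.7, -0.8], [-0.1, -0.2], [-0.2, 0.3]]
```

Both cameras agree the sensor is about 1.3 mm (+x) and 2.3 mm (−y) off centre. There's plenty of time, so I'll go back and correct it.

Emit:
{"name": "play_rows", "arguments": {
  "steps": [
    [-35,10,0,0],
    [-45,10,0,0],
    [-45,10,0,0],
    [-45,10,0,0],
    [-35,0,0,0],
    [-5,30,0,0],
    [0,40,0,0],
    [0,20,0,0]
  ],
  "grip": 60
}}

```text
clock: 12.0
eef_pos: [0.6099, -0.1541, 0.2078]
eef_rot: [[0.049, 0.998, 0.043], [0.999, -0.049, -0.005], [-0.002, 0.043, -0.999]]
contact_force: [-0.2, 0.3, 0.0]
finger_gap: 0.0596
```

```bash
python3 -c "
from h import *
go([.6244,-.1278,.0752],88)"
```

```text
t 12.0 pos [ 0.6099 -0.1541  0.2078] yaw 87.17 tilt [ 0.0428 -0.0046] F [-0.2  0.3  0. ] gap 59.6 q6 -12.9
d [ 27.3   7.4 133. ] spin -0.83
```

Emit:
{"name": "play_rows", "arguments": {
  "steps": [
    [9,2,12,-0.8],
    [9,2,12,0],
    [9,2,12,0],
    [0,1,12,0],
    [0,0,12,0],
    [0,0,12,0],
    [0,0,0,0]
  ]
}}

```text
clock: 12.88
eef_pos: [0.6185, -0.1279, 0.1291]
eef_rot: [[0.037, 0.999, 0.038], [0.999, -0.036, -0.004], [-0.003, 0.038, -0.999]]
contact_force: [0.1, 0.1, 0.1]
finger_gap: 0.0596
```

```bash
python3 -c "
from h import *
go([.6244,-.1278,.0752],88)"
```

```text
t 12.88 pos [ 0.6185 -0.1279  0.1291] yaw 87.91 tilt [ 0.0383 -0.0041] F [0.1 0.1 0.1] gap 59.6 q6 -11.0
d [ 0.4  3.8 54.1] spin -0.09
```

Emit:
{"name": "play_rows", "arguments": {
  "steps": [
    [0,0,-40,0],
    [0,0,-40,0],
    [0,0,0,0]
  ]
}}

```text
clock: 13.25
eef_pos: [0.6156, -0.1281, 0.2111]
eef_rot: [[0.037, 0.999, 0.038], [0.999, -0.037, -0.004], [-0.003, 0.038, -0.999]]
contact_force: [-0.1, -1.0, -0.4]
finger_gap: 0.0599
```

Emit:
{"name": "play_rows", "arguments": {
  "steps": [
    [0,0,14,0],
    [0,0,14,0],
    [0,0,14,0],
    [0,0,14,0],
    [0,0,14,0],
    [0,0,0,0]
  ]
}}

```text
clock: 14.0
eef_pos: [0.6151, -0.1278, 0.1307]
eef_rot: [[0.037, 0.999, 0.03], [0.999, -0.037, -0.002], [-0.001, 0.03, -1.0]]
contact_force: [0.2, -0.2, -0.1]
finger_gap: 0.0603
```

Emit:
{"name": "play_rows", "arguments": {
  "steps": [
    [0,0,-45,0],
    [0,0,-45,0],
    [0,0,0,0],
    [0,4,15,0],
    [0,4,15,0],
    [0,2,15,0],
    [0,0,15,0],
    [0,0,15,0]
  ]
}}

```text
clock: 15.0
eef_pos: [0.6236, -0.1277, 0.139]
eef_rot: [[0.037, 0.999, 0.024], [0.999, -0.037, -0.001], [0.0, 0.024, -1.0]]
contact_force: [-0.8, 0.6, 0.6]
finger_gap: 0.0598
```

Emit:
{"name": "play_rows", "arguments": {
  "steps": [
    [0,0,-45,0],
    [0,0,-45,0],
    [0,0,0,0],
    [0,0,15,0],
    [0,0,15,0],
    [0,0,15,0],
    [0,0,15,0],
    [0,0,15,0]
  ]
}}

```text
clock: 16.0
eef_pos: [0.6178, -0.1265, 0.1393]
eef_rot: [[0.037, 0.999, 0.008], [0.999, -0.037, 0.003], [0.003, 0.008, -1.0]]
contact_force: [0.6, 0.3, 0.6]
finger_gap: 0.0601
```

```bash
python3 -c "
from h import *
go([.6244,-.1278,.0752],88)"
```

```text
t 16.0 pos [ 0.6178 -0.1265  0.1393] yaw 87.86 tilt [0.0077 0.0028] F [0.6 0.3 0.6] gap 60.1 q6 -10.8
d [-1.3  6.2 64.2] spin -0.14
```

Tilt is now down to 0.5°. Descend to the grasp.

Emit:
{"name": "play_rows", "arguments": {
  "steps": [
    [-1,3,14,0],
    [0,3,14,0],
    [0,0,14,0],
    [0,0,12,0],
    [0,0,5,0],
    [0,0,2,0],
    [0,0,0,0]
  ]
}}

```text
clock: 16.88
eef_pos: [0.6244, -0.1275, 0.0728]
eef_rot: [[0.037, 0.999, 0.006], [0.999, -0.037, 0.003], [0.003, 0.006, -1.0]]
contact_force: [0.2, -0.1, 0.4]
finger_gap: 0.0601
```

```bash
python3 -c "
from h import *
go([.6244,-.1278,.0752],88)"
```

```text
t 16.88 pos [ 0.6244 -0.1275  0.0728] yaw 87.87 tilt [0.0065 0.003 ] F [ 0.2 -0.1  0.4] gap 60.1 q6 -10.8
d [-0.3  0.  -2.4] spin -0.13
```

Emit:
{"name": "play_rows", "arguments": {
  "steps": [
    [0,0,-2.4,0],
    [0,0,0,0]
  ]
}}

```text
clock: 17.12
eef_pos: [0.625, -0.1277, 0.0764]
eef_rot: [[0.037, 0.999, 0.008], [0.999, -0.037, 0.003], [0.003, 0.008, -1.0]]
contact_force: [0.6, 0.9, -0.1]
finger_gap: 0.0603
```

Emit:
{"name": "play_rows", "arguments": {
  "steps": [
    [0,0,0,0],
    [0,0,0,0],
    [0,0,0,0],
    [0,0,0,0],
    [0,0,0,0]
  ],
  "grip": 15
}}

```text
clock: 17.75
eef_pos: [0.6252, -0.1277, 0.0769]
eef_rot: [[0.037, 0.999, 0.009], [0.999, -0.037, 0.002], [0.003, 0.009, -1.0]]
contact_force: [0.2, 0.6, 0.7]
finger_gap: 0.0261
```

Emit:
{"name": "play_rows", "arguments": {
  "steps": [
    [0,0,-2,0],
    [-1.3,-2.2,0,0],
    [0,0,0,0]
  ]
}}

```text
clock: 18.12
eef_pos: [0.6225, -0.129, 0.0787]
eef_rot: [[0.037, 0.999, 0.008], [0.999, -0.037, 0.003], [0.003, 0.008, -1.0]]
contact_force: [0.3, -0.8, -0.5]
finger_gap: 0.0259
```

```bash
python3 -c "
from h import *
go([.6222,-.1290,.0752],88)"
```

```text
t 18.12 pos [ 0.6225 -0.129   0.0787] yaw 87.87 tilt [0.0082 0.0026] F [ 0.3 -0.8 -0.5] gap 25.9 q6 -11.0
d [-0.1 -0.3  3.5] spin -0.13
```

Emit:
{"name": "play_rows", "arguments": {
  "steps": [
    [0,0,1,0],
    [0,0,1,0],
    [0,0,0.5,0],
    [0,0,0,0]
  ]
}}

```text
clock: 18.62
eef_pos: [0.6225, -0.129, 0.077]
eef_rot: [[0.037, 0.999, 0.008], [0.999, -0.037, 0.003], [0.003, 0.008, -1.0]]
contact_force: [-0.3, 0.6, -0.2]
finger_gap: 0.0258
```

Emit:
{"name": "play_rows", "arguments": {
  "steps": [
    [0,0,0,0],
    [0,0,0,0],
    [0,0,0,0],
    [0,0,0,0]
  ],
  "grip": 50
}}

```text
clock: 19.12
eef_pos: [0.6227, -0.129, 0.0768]
eef_rot: [[0.037, 0.999, 0.008], [0.999, -0.037, 0.003], [0.003, 0.008, -1.0]]
contact_force: [-1.2, 0.5, -0.5]
finger_gap: 0.0499
```

Emit:
{"name": "play_rows", "arguments": {
  "steps": [
    [0,0,-10,0],
    [0,0,-20,0],
    [0,0,-40,0],
    [0,0,-40,0],
    [0,-15,-20,0],
    [10,-20,0,0],
    [15,-20,0,0],
    [15,-20,0,0]
  ]
}}

```text
clock: 20.12
eef_pos: [0.5494, -0.087, 0.2215]
eef_rot: [[0.039, 0.999, 0.02], [0.999, -0.039, -0.0], [0.001, 0.02, -1.0]]
contact_force: [0.2, 0.8, -0.0]
finger_gap: 0.0501
```

Emit:
{"name": "play_rows", "arguments": {
  "steps": [
    [20,-15,0,0],
    [25,-15,0,0],
    [30,-15,0,0],
    [30,0,0,0],
    [30,0,0,0],
    [20,0,0,0],
    [10,0,0,0]
  ]
}}

```text
clock: 21.0
eef_pos: [0.5087, 0.0882, 0.2279]
eef_rot: [[0.039, 0.999, 0.03], [0.999, -0.039, 0.001], [0.002, 0.029, -1.0]]
contact_force: [-0.0, -0.2, 0.4]
finger_gap: 0.0497
```

```bash
python3 -c "
from h import *
p=np.load('est.npz')['p'];X=T(p,[.05,0,.16])[0];go(X,-2)
a=snap('top','t6')['pixels'];b=snap('scene','s6')['pixels']
f=lambda i:cv2.resize(i,(400,480),interpolation=cv2.INTER_CUBIC)
cv2.imwrite('pics/c8.png',np.hstack([f(a[170:230,390:440]),f(b[270:330,220:270])]))"
```

```text
t 21.0 pos [0.5087 0.0882 0.2279] yaw 87.79 tilt [0.0295 0.0005] F [-0.  -0.2  0.4] gap 49.7 q6 11.0
d [-33.4 119.1  71.4] spin 89.79
```

View pics/c8.png

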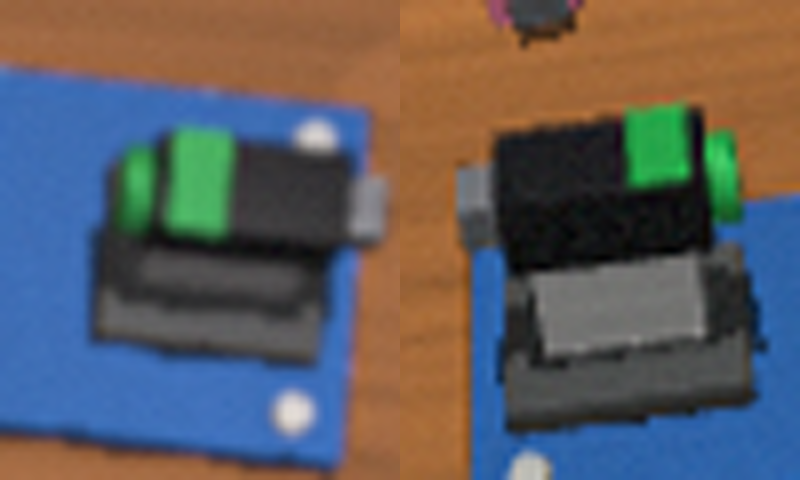

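The sensor moved as commanded: the stripe is now at about (200,182) in the left panel, and it's flat and square to the base. Now turn 90° for the handle.

Emit:
{"name": "play_rows", "arguments": {
  "steps": [
    [0,0,0,10.5],
    [0,0,0,10.5],
    [0,0,0,10.5],
    [0,0,0,10.5],
    [0,0,0,10.5],
    [0,0,0,10.5],
    [0,0,0,10.5],
    [0,0,0,10.5]
  ],
  "grip": 80
}}

```text
clock: 22.1
eef_pos: [0.5084, 0.0822, 0.2287]
eef_rot: [[0.999, 0.03, 0.029], [0.03, -1.0, -0.001], [0.029, 0.002, -1.0]]
contact_force: [0.1, -0.5, -0.8]
finger_gap: 0.0797
```

```bash
python3 -c "
from h import *
p=np.load('est.npz')['p'];X=T(p,[.05,0,.12])[0];go(X,-2)
t=load('top0');s=load('scene0')
loc=lambda w:(T([0,0,-p[2]],w-[p[0],p[1],0])*1e3).round(1)
print('scene ptr',loc(back(s,cs([[400,236],[428,385]]),.021)),'mark',loc(back(s,cs([[548,205],[600,380]]),.015)))
# colour centroids for handle top
for n,d in(('top',t),('scene',s)):
    h=cv2.cvtColor(d['pixels'],cv2.COLOR_BGR2HSV); r=(slice(150,235),slice(265,420)) if n=='top' else (slice(250,330),slice(280,410))
    for c,lo,hi in(('yel',(24,120,120),(34,255,255)),('or',(8,150,100),(17,255,255)),('red',(0,170,100),(4,255,255))):
        m=cv2.inRange(h,lo,hi)[r]; k,_,st,ce=cv2.connectedComponentsWithStats(m)
        print(n,c,[(st[i].tolist()[2:],(ce[i]+[r[1].start,r[0].start]).round(1).tolist()) for i in range(1,k) if st[i][4]>6])
"
```

```text
t 22.1 pos [0.5084 0.0822 0.2287] yaw 1.72 tilt [ 0.0293 -0.0013] F [ 0.1 -0.5 -0.8] gap 79.7 q6 96.5
d [115.8  35.2 112.2] spin 3.72
scene ptr [[ 11.5  52.4  21. ]
 [ 10.  -54.5  21. ]] mark [[ 94.1  68.3  15. ]
 [ 93.5 -61.   15. ]]
top yel [([3, 14, 36], [315.9, 161.3]), ([5, 12, 40], [308.4, 219.0])]
top or [([7, 5, 9], [289.2, 153.0]), ([6, 4, 11], [316.3, 155.1]), ([43, 13, 120], [292.2, 163.8]), ([9, 7, 27], [321.7, 166.1]), ([92, 18, 200], [372.0, 172.3]), ([6, 5, 8], [413.5, 171.9]), ([4, 4, 10], [270.7, 177.3]), ([8, 20, 85], [332.4, 185.8]), ([24, 26, 70], [273.5, 207.1]), ([14, 4, 20], [300.2, 215.0]), ([5, 6, 9], [269.7, 219.3]), ([5, 3, 7], [313.0, 216.6]), ([6, 3, 12], [319.7, 217.8]), ([10, 5, 16], [329.6, 219.1]), ([6, 6, 12], [343.0, 221.5]), ([5, 6, 9], [290.1, 225.7]), ([7, 6, 19], [362.8, 224.0]), ([6, 4, 10], [319.9, 225.4]), ([10, 6, 23], [378.7, 225.2]), ([9, 6, 24], [389.0, 227.1]), ([3, 7, 8], [288.0, 229.0]), ([19, 4, 29], [408.8, 228.1]), ([5, 6, 8], [372.8, 230.4])]
top red [([2, 6, 8], [353.2, 172.2])]
scene yel [([15, 10, 102], [355.6, 253.7]), ([5, 12, 32], [351.9, 276.4]), ([6, 12, 38], [364.9, 319.6])]
scene or [([118, 80, 4367], [357.1, 274.8]), ([13, 27, 289], [285.3, 277.6]), ([61, 8, 262], [342.3, 326.7])]
scene red [([7, 23, 45], [317.3, 293.9]), ([4, 10, 19], [320.8, 316.7])]
```

Emit:
{"name": "play_rows", "arguments": {
  "steps": [
    [30,9,0,3.7],
    [35,9,5,0],
    [30,9,10,0],
    [18,5,12,0],
    [0,0,12,0],
    [0,0,12,0],
    [0,0,12,0],
    [0,0,0,0]
  ]
}}

```text
clock: 23.1
eef_pos: [0.6228, 0.0421, 0.1667]
eef_rot: [[0.999, -0.043, 0.027], [-0.043, -0.999, -0.002], [0.027, 0.001, -1.0]]
contact_force: [-0.5, -0.4, -0.5]
finger_gap: 0.08
```

```bash
python3 -c "
from h import *
p=np.load('est.npz')['p'];X=T(p,[.05,0,.0715])[0];go(X,-2)"
```

```text
t 23.1 pos [0.6228 0.0421 0.1667] yaw -2.47 tilt [ 0.0272 -0.0024] F [-0.5 -0.4 -0.5] gap 80.0 q6 95.5
d [ 2.7 -8.6 95.3] spin -0.47
```

Emit:
{"name": "play_rows", "arguments": {
  "steps": [
    [2,-5,15,-0.5],
    [0,-4,15,0],
    [1,0,15,0],
    [0,0,15,0],
    [0,0,15,0],
    [0,0,12,0],
    [0,0,8,0],
    [0,0,0,0]
  ]
}}

```text
clock: 24.1
eef_pos: [0.6288, 0.0519, 0.0649]
eef_rot: [[0.999, -0.033, 0.027], [-0.033, -0.999, -0.002], [0.027, 0.002, -1.0]]
contact_force: [0.7, 0.2, -0.9]
finger_gap: 0.0798
```

```bash
python3 -c "
from h import *
p=np.load('est.npz')['p'];X=T(p,[.0503,0,.0715])[0];go(X,-2)"
```

```text
t 24.1 pos [0.6288 0.0519 0.0649] yaw -1.89 tilt [ 0.0268 -0.0024] F [ 0.7  0.2 -0.9] gap 79.8 q6 95.9
d [-0.1  1.3 -6.6] spin 0.11
```

Emit:
{"name": "play_rows", "arguments": {
  "steps": [
    [0,1,-5.5,0],
    [0,0,0,0]
  ]
}}

```text
clock: 24.35
eef_pos: [0.6293, 0.0508, 0.0717]
eef_rot: [[0.999, -0.033, 0.028], [-0.033, -0.999, -0.002], [0.028, 0.001, -1.0]]
contact_force: [-0.7, -0.4, -0.4]
finger_gap: 0.08
```

Emit:
{"name": "play_rows", "arguments": {
  "steps": [
    [0,0,0,0],
    [0,0,0,0],
    [0,0,0,0],
    [0,0,0,0],
    [0,0,0,0],
    [0,0,0,0],
    [0,0,0,0]
  ],
  "grip": 5,
  "grip_force": 50
}}

```text
clock: 25.22
eef_pos: [0.6298, 0.0507, 0.0727]
eef_rot: [[0.999, -0.033, 0.03], [-0.033, -0.999, -0.002], [0.03, 0.001, -1.0]]
contact_force: [0.2, -1.9, 1.6]
finger_gap: 0.0154
```

```bash
python3 -c "
from h import *
p=np.load('est.npz')['p'];X=T(p,[.0503,0,.0715])[0];go(X,-2);go(T(p,[.0503+.0833,0,.0715])[0],-2)"
```

```text
t 25.23 pos [0.6298 0.0507 0.0727] yaw -1.91 tilt [ 0.0299 -0.0023] F [ 0.2 -1.9  1.6] gap 15.4 q6 95.8
d [-1.3  0.1  1.2] spin 0.09
t 25.23 pos [0.6298 0.0507 0.0727] yaw -1.91 tilt [ 0.0299 -0.0023] F [ 0.2 -1.9  1.6] gap 15.4 q6 95.8
d [ -1.2 -83.2   1.1] spin 0.09
```

Emit:
{"name": "play_rows", "arguments": {
  "steps": [
    [0,-8,0,0],
    [0,-12,0,0],
    [0,-12,0,0],
    [0,-12,0,0],
    [0,-12,0,0],
    [0,-10,0,0],
    [0,-5,0,0],
    [0,-2,0,0]
  ]
}}

```text
clock: 26.22
eef_pos: [0.6325, 0.1183, 0.0727]
eef_rot: [[0.999, -0.037, 0.029], [-0.037, -0.999, -0.012], [0.029, 0.011, -1.0]]
contact_force: [0.0, -12.2, 1.8]
finger_gap: 0.0156
```

```bash
python3 -c "
from h import *
p=np.load('est.npz')['p'];go(T(p,[.0503+.0833,0,.0715])[0],-2)"
```

```text
t 26.23 pos [0.6325 0.1183 0.0727] yaw -2.09 tilt [ 0.0286 -0.0119] F [  0.  -12.2   1.8] gap 15.6 q6 103.0
d [ -1.7 -15.5   1. ] spin -0.09
```

Emit:
{"name": "play_rows", "arguments": {
  "steps": [
    [-0.5,-7,0.3,0],
    [-0.5,-5,0.3,0],
    [0,-3,0,0],
    [0,-0.5,0,0],
    [0,0,0,0]
  ]
}}

```text
clock: 26.85
eef_pos: [0.6328, 0.127, 0.0726]
eef_rot: [[0.999, -0.039, 0.029], [-0.038, -0.999, -0.02], [0.029, 0.019, -0.999]]
contact_force: [0.2, -12.1, 1.7]
finger_gap: 0.0159
```

```bash
python3 -c "
from h import *
p=np.load('est.npz')['p'];go(T(p,[.0503+.0833,0,.0715])[0],-2)
a=snap('top','t7')['pixels'];b=snap('scene','s7')['pixels']
f=lambda i:cv2.resize(i,(400,480),interpolation=cv2.INTER_CUBIC)
cv2.imwrite('pics/c9.png',np.hstack([f(a[150:234,280:350]),f(b[250:334,315:385])]))"
```

```text
t 26.85 pos [0.6328 0.127  0.0726] yaw -2.2 tilt [ 0.0286 -0.0199] F [  0.2 -12.1   1.7] gap 15.9 q6 104.6
d [-1.8 -6.8  1. ] spin -0.2
```

View pics/c9.png

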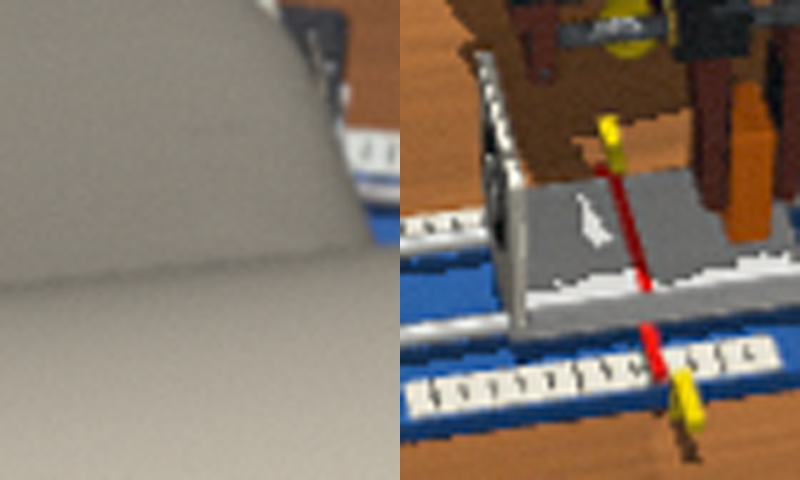

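The crop's right panel shows the pointer's near end at (657,377) with the tab at (687,400), which leaves about 6.7 mm to go. The robot's own figure is 6.8 mm.

Emit:
{"name": "play_rows", "arguments": {
  "steps": [
    [-0.5,-5,0.3,0],
    [-0.5,-4,0.3,0],
    [0,-3,0,0],
    [0,-1.5,0,0],
    [0,-1.5,0,0]
  ]
}}

```text
clock: 27.58
eef_pos: [0.6331, 0.1338, 0.0726]
eef_rot: [[0.999, -0.041, 0.028], [-0.041, -0.999, -0.029], [0.029, 0.028, -0.999]]
contact_force: [0.3, -14.0, 0.8]
finger_gap: 0.0162
```

```bash
python3 -c "
from h import *
p=np.load('est.npz')['p'];go(T(p,[.0503+.0833,0,.0715])[0],-2)"
```

```text
t 27.57 pos [0.6331 0.1338 0.0726] yaw -2.33 tilt [ 0.0279 -0.0289] F [  0.3 -14.    0.8] gap 16.2 q6 106.0
d [-1.8 -0.   1. ] spin -0.33
```

Emit:
{"name": "play_rows", "arguments": {
  "steps": [
    [0,-1.2,0,0],
    [0,-1.2,0,0],
    [0,-1.2,0,0]
  ]
}}

```text
clock: 27.95
eef_pos: [0.6331, 0.1327, 0.0725]
eef_rot: [[0.999, -0.043, 0.026], [-0.042, -0.999, -0.034], [0.028, 0.033, -0.999]]
contact_force: [-0.2, -13.0, 2.0]
finger_gap: 0.0165
```

```bash
python3 -c "
from h import *
p=np.load('est.npz')['p'];go(T(p,[.0503+.0833,0,.0715])[0],-2)
for i in range(4): b=snap('scene','s8')
go(T(p,[.0503+.0833,0,.0715])[0],-2)
cv2.imwrite('pics/c10.png',cv2.resize(b[225:345,215:415],None,fx=4,fy=4,interpolation=cv2.INTER_CUBIC))
d=b[250:330,320:410];h=cv2.cvtColor(d,cv2.COLOR_BGR2HSV)"
```

```text
t 27.95 pos [0.6331 0.1327 0.0725] yaw -2.4 tilt [ 0.0264 -0.034 ] F [ -0.2 -13.    2. ] gap 16.5 q6 106.4
d [-1.8 -1.1  1. ] spin -0.4
t 28.15 pos [0.633  0.1326 0.0725] yaw -2.4 tilt [ 0.0264 -0.0341] F [ -0.2 -12.9   1.6] gap 16.4 q6 106.4
d [-1.7 -1.2  0.9] spin -0.4Traceback (most recent call last):
  File "<string>", line 6, in <module>
    cv2.imwrite('pics/c10.png',cv2.resize(b[225:345,215:415],None,fx=4,fy=4,interpolation=cv2.INTER_CUBIC))
                                          ~^^^^^^^^^^^^^^^^^
KeyError: (slice(225, 345, None), slice(215, 415, None))
```

Emit:
{"name": "play_rows", "arguments": {
  "steps": [
    [0,-3,0,0]
  ]
}}

```text
clock: 28.28
eef_pos: [0.6331, 0.1339, 0.0725]
eef_rot: [[0.999, -0.043, 0.026], [-0.042, -0.998, -0.036], [0.027, 0.035, -0.999]]
contact_force: [-0.2, -13.6, 3.6]
finger_gap: 0.0163
```

```bash
python3 -c "
from h import *
p=np.load('est.npz')['p'];go(T(p,[.0503+.0833,0,.0715])[0],-2)
for i in range(5): b=snap('scene','s8')['pixels']
go(T(p,[.0503+.0833,0,.0715])[0],-2)
cv2.imwrite('pics/c10.png',cv2.resize(b[250:330,220:420],None,fx=4,fy=4,interpolation=cv2.INTER_CUBIC))"
```

```text
t 28.27 pos [0.6331 0.1339 0.0725] yaw -2.43 tilt [ 0.0259 -0.0359] F [ -0.2 -13.6   3.6] gap 16.3 q6 106.7
d [-1.8  0.1  1. ] spin -0.43
t 28.52 pos [0.6331 0.134  0.0725] yaw -2.42 tilt [ 0.0259 -0.0357] F [  0.2 -13.8   2.6] gap 16.4 q6 106.7
d [-1.8  0.2  1. ] spin -0.42
```

Steady, with a 0.1 mm change over 0.25 s. I'll check the alignment with the last picture.

View pics/c10.png

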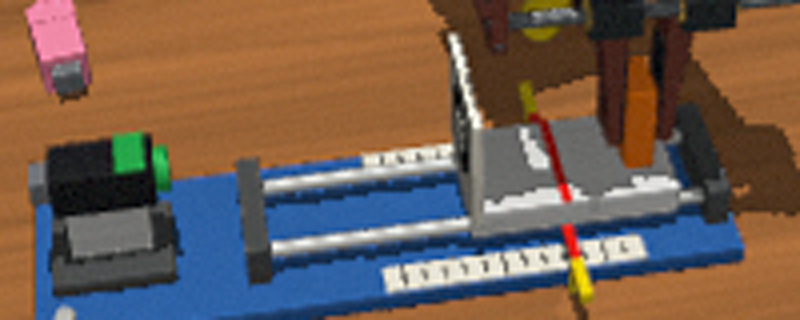

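The picture shows the pointer lined up with both tabs: the red line runs (538,117)→(575,257) and the tabs are at (527,98) and (582,280). The sensor still sits flat on the pedestal. One numeric check on the existing picture:

```bash
python3 -c "
from h import *
p=np.load('est.npz')['p'];s=load('s8');loc=lambda w:(T([0,0,-p[2]],w-[p[0],p[1],0])*1e3).round(1)
h=cv2.cvtColor(s['pixels'],cv2.COLOR_BGR2HSV);m=(cv2.inRange(h,(0,160,80),(5,255,255))|cv2.inRange(h,(175,160,80),(180,255,255)));m[:275]=0;m[320:]=0;m[:,:345]=0;m[:,370:]=0
y,x=np.nonzero(m); L=loc(back(s,np.c_[x,y],.021)); print(len(x),'ptr x median',np.median(L[:,0]),'per y',np.polyfit(L[:,1],L[:,0],1).round(3))
Y=cv2.inRange(cv2.cvtColor(load('scene0')['pixels'],cv2.COLOR_BGR2HSV),(24,120,120),(34,255,255))
for c in([351.9,276.4],[364.9,319.6]):
    for z in(.012,.018): print('mark z',z,loc(back(s,[c],z)))
d=load('scene0');h=cv2.cvtColor(d['pixels'],cv2.COLOR_BGR2HSV);m=cv2.inRange(h,(0,160,80),(5,255,255))|cv2.inRange(h,(175,160,80),(180,255,255));m[:280]=0;m[325:]=0;m[:,:310]=0;m[:,328:]=0
y,x=np.nonzero(m);print('home ptr',np.median(loc(back(d,np.c_[x,y],.021))[:,0]))
t=load('top0');print('top mark',loc(back(t,[[315.9,161.3],[308.4,219.0]],.015)))"
```

```text
61 ptr x median 96.6 per y [4.6000e-02 9.6114e+01]
mark z 0.012 [[95.  69.8 12. ]]
mark z 0.018 [[93.7 63.3 18. ]]
mark z 0.012 [[ 94.8 -58.3  12. ]]
mark z 0.018 [[ 93.4 -63.7  18. ]]
home ptr 11.7
top mark [[ 92.4 -66.7  15. ]
 [ 92.9  63.1  15. ]]
```

Same-view measurement puts the pointer about 1–1.5 mm past the mark, so I'll ease back slightly.

Emit:
{"name": "play_rows", "arguments": {
  "steps": [
    [0,-0.4,0,0]
  ]
}}

```text
clock: 28.65
eef_pos: [0.6331, 0.1329, 0.0725]
eef_rot: [[0.999, -0.044, 0.025], [-0.043, -0.998, -0.037], [0.027, 0.036, -0.999]]
contact_force: [0.0, -12.1, 0.0]
finger_gap: 0.0164
```

```bash
python3 -c "
from h import *
p=np.load('est.npz')['p'];loc=lambda w:(T([0,0,-p[2]],w-[p[0],p[1],0])*1e3).round(1)
for i in range(5):s=snap('scene','s9')
go(T(p,[.0503+.0833,0,.0715])[0],-2)
h=cv2.cvtColor(s['pixels'],cv2.COLOR_BGR2HSV);m=(cv2.inRange(h,(0,160,80),(5,255,255))|cv2.inRange(h,(175,160,80),(180,255,255)));m[:275]=0;m[320:]=0;m[:,:345]=0;m[:,370:]=0
y,x=np.nonzero(m); L=loc(back(s,np.c_[x,y],.021)); print(len(x),np.median(L[:,0]),L[:,0].mean())"
```

```text
t 28.9 pos [0.6331 0.1328 0.0725] yaw -2.45 tilt [ 0.0254 -0.0374] F [ -0.  -13.7   2.1] gap 16.3 q6 106.7
d [-1.8 -1.   1. ] spin -0.45
62 95.45 94.99354838709678
```

```bash
python3 -c "
from h import *
print(arm.job_done())"
```

```text
the job is handed in; nothing more can be done
None
```

I set the green-faced sensor flat on the pedestal, with its face toward the target plate, and released it. I then pulled the slide by its orange handle to the yellow mark and handed the job in at about 29 s, with the gripper still holding.

- **Sensor:** my first placement was about 2.3 mm off centre across the pedestal and 1.3 mm along it, so I picked it up again and shifted it by that amount. The later picture shows it moved as intended and is sitting flat and square. I did not re-measure the final offset numerically; I expect it within about 1–1.5 mm.
- **Slide:** the pull force was about 13.7 N, which fits roughly 82 mm of travel, and the arm held steady within about 0.1 mm over 0.25 s. I eased back about 1 mm at the end because the scene camera showed the pointer past the mark. The final camera reading puts the pointer at 95.0 mm mean (95.5 mm median), against 93.4–95.0 mm for the tabs.
- **Checks that disagreed:** the two cameras differ by 1–2 mm in absolute position, so I relied on comparing things within the same view. The top camera's view of the pointer was blocked by the arm, so only the scene camera confirmed the final pointer position.
- **Tool tilt:** the tool was leaning about 2.5° while holding the handle. The grip stayed firm.

I touched nothing else on purpose, though I made no separate check of the other objects.

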